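Pack the specimen stage and hold the plate flush

ROBOT

A 6-joint arm with a two-finger parallel gripper is mounted at the origin on the work surface. World frame = base frame: x ahead of the robot, y to its left, z up, the work surface at z = 0. Lengths are in m, angles in degrees, forces in N, time in s.
With the tool pointing down it reaches from about 0.4 to 0.825 m from the base axis. Payload 7 kg.
Tool frame: the origin (TCP) lies on the mounting face of the last link; the fingertips stand 173 mm ahead of it and the grasp point (between the pads) lies 155 mm ahead of it; x points along the fingers, y is the direction in which the jaws open and shut, and the axes are right-handed (so a half turn about x gives the same grasp; the last joint's range is limited). The gripper opens to 85 mm and grips with 20 to 120 N. Pads are 22 mm wide; open, the fingers measure 114 mm over their backs; the gripper's body (76 mm by 85 mm) begins 54 mm behind the grasp point. The pads swing forward as they close: fully open they stand 13 mm farther back than shut.
Start: joints at [84.345, 20.546, 0.682, 0, -70.136, -16.507], TCP at [0.255, 0.625, 0.405] pointing down, gripper open.
Joint ranges: [-176.03, 176.03], [-82.01, 121.73], [-58.28, 71.71], [-173.87, 95.51], [-174.79, -0.11], [-173.66, 173.66]. Speed limits (degrees/s): [136.94, 136.94, 172.46, 180, 180, 180].

INTERFACE

Orientations are given as a 3x3 rotation matrix whose columns are the frame's x, y, z axes.
In Python, from station import robot gives the robot as it stands.
- The arm moves only by the shell command python3 -m creep 'ROWS'. ROWS is JSON, a list of rows, each an object with "jaw": the closure, from -1 (fully open) to 1 (shut); "slide": the shift along the world's x, y, z in mm, a list of three; "twist": the turn about the world's z in rad. A call has 1 to 5 rows; each row is the pose to reach, as a shift and turn from the pose commanded when the call began; what a row does not reach only later rows make up. A row lasts 1/12 s, in which the tool goes at most 41.7 mm and 7.16 degrees, less where a joint would pass 70% of its speed; a pose out of reach is approached as far as the arm can. A call with a gripper value outside its range is refused whole. The fingers move at their own pace and stop on an object; the grip force is fixed at half the most. Time passes only in rows, so rows that repeat a pose let the fingers close. It gives the time, the measured TCP pose, the force and the opening at its end, in the units of the state.
- robot.sense(): the state, without advancing time (a new reading comes with each control period).
- robot.snapshot(name): name is "side" or "top"; returns a dict with "frame" (400x640x3 uint8, red, green, blue), "fx", "fy", "cx", "cy" (pixels), "R" (3x3) and "t" (3): a world point X has camera coordinates R X + t. Camera axes: x right, y down, z forward; pixel columns grow to the right and rows downward; lengths in m; the calibration is good to about 2 mm. A picture is of the moment at which its call begins. There is no depth.
- robot.hand_in(): hands the job in, once; it reports no verdict.
The state is a dict: "t": time; "q": joint angles; "qvel": joint speeds; "joint_torque": joint torques, N m; "eef_pos": TCP position; "tcp_rot": TCP orientation; "contact_force": force on the tool from outside, world axes, zero at the start; "torque": the same for the moment, N m; "opening": opening from 0.0 (shut) to 1.0 (fully open).
Only numpy, scipy, OpenCV 4.12 (cv2) and the standard library are available. Lean on these libraries where they do the work, as an engineer would, in place of code of your own. Each camera call takes 0.05 s, during which the arm holds its last target.

TASK

Wind the handwheel of the specimen stage clockwise until the jaw has backed off fully against its stops. Then slide the blue spacer, upright, down into the gap between jaw and specimen plate that is wide enough for it, let go of it, and push that plate towards the jaw until plate, spacer and jaw are pressed flush together without gaps. Finish while still holding the plate pressed firmly; leave the other plate and everything else on the bench where it is.

Things in the scene. Friction and masses are not known exactly. Their poses are not given: they have to be found in the camera images.
- jig: Grey specimen stage fixed to the bench. Origin: bench level, middle of the near fence's inner face; x from the fence to jaw and handwheel, y along the fence, z up. Bed: top 12 mm above the bench, 200 mm wide, x = -8 to 150 mm, then 110 mm wide to x = 245. Two lanes at y = +52 and -52 mm, 73 mm wide between low ribs; in each lies a plate against the fence. Brass stops behind the jaw: 18 mm above the bed
- jaw: Steel jaw bar across both lanes, 22 mm (x) by 190 mm (y), top 32 mm above the bench. Origin: middle of its face towards the plates, at bed height; axes as the stage's. It slides along the stage's x only, driven by the handwheel, 1.25 mm per rad; does not yield when pushed. Fully back on its stops, its face is at x = 96 mm of the stage.
- handwheel (a joint): Angle of the handwheel in rad: grows clockwise seen from above, which backs the jaw away from the plates; hard stop at 9.0 (jaw on its stops). Starts between 0.5 and 2.4, where neither gap takes the spacer. Friction 0.05 N m (about 1.5 N at the crank grip); stays where it is left.
- wheel_axis (a point): Point on the handwheel's vertical axis at the height of the crank grip's middle (73 mm above the bench); at x = 195, y = 0 of the stage. The black wheel is 92 mm in diameter, its top about 50 mm above the bench, on a dark housing.
- crank_grip (a point): Middle of the red upright crank grip, 35 mm from the wheel's axis: round, 18 mm in diameter, from 51 to 89 mm above the bench (full thickness 59 to 85 mm). It spins freely on its own axis, so it can be held from above and led round in a circle without turning the hand. Free above and around.
- lane_left (a point): Middle of the near fence's opening of the lane at the stage's y = +52 mm, at the inner fence face (x = 0), 21 mm above the bench (half height of the plate). The fence is two stubs per lane (x = -8 to 0 mm, 14 mm above the bed); between them a 56 mm wide opening lets fingertips push the plate's near edge.
- lane_right (a point): The same for the lane at the stage's y = -52 mm.
- plate_amber: Amber resin specimen plate, loose, 73 mm (x) by 70 mm (y) by 18 mm thick, 0.08 to 0.16 kg. Origin: underside, middle of its near edge (the edge at the fence); x points from there to its edge facing the jaw, z up. It lies on the bed in one of the two lanes, chosen at random.
- plate_green: Green resin specimen plate, loose, 84 mm (x) by 70 mm (y) by 18 mm thick. Origin and axes as the amber plate's. It lies in the other lane.
- spacer: Blue plastic spacer standing on the bench, on either side of the stage; 16 mm thick (x), foot 50 mm wide (y), 30 mm high, above it a grip tab 32 mm wide, 16 mm thick, up to 60 mm; about 0.08 kg. Origin: middle of its underside; z up. In the gap it stands on the bed, thickness along the stage's x, mid lane, tab clear above plate and jaw; it stands by itself when let go.
- reagent: Bystander: amber jar, 52 mm in diameter, 100 mm high, standing on the opposite side of the stage from the spacer. Origin: middle of the underside.
- wash_bottle: Bystander: white bottle with red cap, 66 mm in diameter, 170 mm high. Origin: middle of the underside.
- beaker: Bystander: white beaker, 64 mm in diameter, 85 mm high. Origin: middle of the underside.
- dish: Bystander: glass dish, 90 mm in diameter, 16 mm high. Origin: middle of the underside.
- slide_box: Bystander: green slide box, 90 by 130 by 34 mm. Origin: middle of the underside.
- slide_rack: Bystander: white divided slide rack, 90 by 150 by 35 mm. Origin: middle of the underside.
Mind the look-alikes: they are no part of the job. There is more than one size of the plate_amber; the one meant has the size given above.

How it is judged (in metres and radians):
On the way, in this order (a step that is already met when the one before it is completed fails the run):
1. the handwheel is wound until the jaw is back on its stops (value of joint handwheel above 8.6 rad), for 0.2 s.
2. the spacer stands on the bed in the gap between the jaw and the amber plate, let go (y of spacer in the frame of plate_amber between -0.014 and 0.014 m and z of spacer in the frame of jig between 0.009 and 0.0145 m and angle between the x axis of spacer and the x axis of jig, either way round below 0.12 rad and x of spacer in the frame of jig between 0.076 and 0.0905 m and angle between spacer's own z axis and vertical below 0.3 rad and contact force between spacer and the fingers below 0.2 N), for 0.2 s.
At the end, for the whole second after the job is handed in: Jaw on its stops (1 mm); spacer standing on the bed in the amber plate's lane (14 mm), upright within 0.06 rad, touching jaw and amber plate (2 mm, over 1 N each); that plate flat and square within 0.04 rad, at rest, still pressed by the fingers with over 2 N; spacer not held (value of joint handwheel above 8.6 rad and x of jaw in the frame of jig between 0.095 and 0.097 m and y of spacer in the frame of plate_amber between -0.014 and 0.014 m and z of spacer in the frame of jig between 0.009 and 0.0145 m and angle between the x axis of spacer and the x axis of jig, either way round below 0.12 rad and x of spacer in the frame of plate_amber between 0.079 and 0.083 m and x of spacer in the frame of jaw between -0.01 and -0.006 m and angle between spacer's own z axis and vertical below 0.06 rad and angle between the x axis of plate_amber and the x axis of jig, either way round below 0.04 rad and angle between plate_amber's own z axis and vertical below 0.04 rad and z of plate_amber in the frame of jig between 0.01 and 0.014 m and contact force between the fingers and plate_amber above 2 N and contact force between spacer and jaw above 1 N and contact force between spacer and plate_amber above 1 N and contact force between spacer and the fingers below 0.2 N and linear speed of each of plate_amber, spacer below 0.01 m/s); the arm keeps its last pose, push and grip.
It fails at once if the green plate is shifted more than 8 mm (distance of plate_green from where it was at the start of the episode above 0.008 m).
It fails at once if a bystander is shifted more than 25 mm or knocked over (distance of any of reagent, wash_bottle, beaker, dish, slide_box, slide_rack from where it was at the start of the episode above 0.025 m or angle between any of reagent, wash_bottle, beaker, dish, slide_box, slide_rack's own z axis and vertical above 0.5 rad).
It also fails if it takes over 72 s, if anything falls off the work surface, if the arm or the gripper's body presses on something with over 40 N, if the wrist force passes 120 N, or if a joint passes its speed limit or range.

## Working session

There is one attempt and no reset: what is moved stays moved. The work goes in short steps, Python scripts to look and compute and a shell command to move; the robot and the scene stay as the last step left them, time stands still between calls to the robot, and variables do not carry over. Pictures are saved under pics/ and viewed, and the job is handed in when it is done.

```bash
ls; mkdir -p pics
python3 - <<'E'
from station import robot
import cv2,numpy as np,pickle
s=robot.sense();print(s['t'],s['eef_pos'],np.round(s['tcp_rot'],3).tolist(),s['opening'],s['contact_force'])
for n in('side','top'):
    d=robot.snapshot(n);cv2.imwrite(f'pics/{n}0.png',d['frame'][:,:,::-1]);pickle.dump(d,open(f'{n}0.pkl','wb'));print(n,d['fx'],d['fy'],d['cx'],d['cy'],np.round(d['R'],3).tolist(),d['t'])
E
```

```text
pics
0.0 [0.25456255 0.62493542 0.40376412] [[-0.001, -0.377, -0.926], [-0.002, -0.926, 0.377], [-1.0, 0.002, -0.0]] 0.9972429566969209 [0.08789546 0.24285818 0.24395651]
side 406.62387200844995 406.62387200844995 317.48155054551097 196.3962777711462 [[0.969, -0.247, -0.01], [-0.157, -0.583, -0.797], [0.191, 0.774, -0.604]] [-0.54248401  0.10536385  1.19243567]
top 393.309462033214 393.309462033214 314.709498617072 202.99841314168302 [[0.011, -1.0, -0.006], [-0.984, -0.01, -0.178], [0.178, 0.008, -0.984]] [-0.04934262  0.56355305  1.03541403]
```

View pics/side0.png

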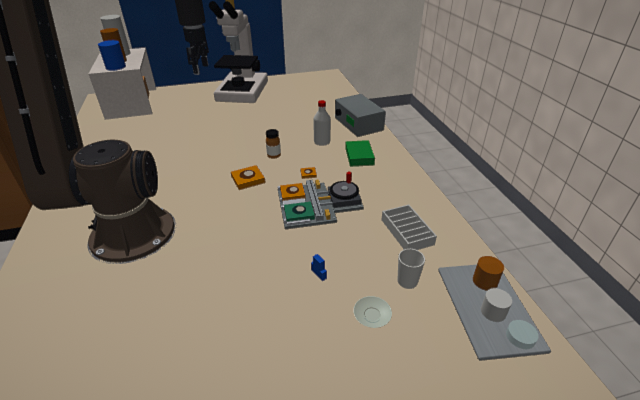

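View pics/top0.png

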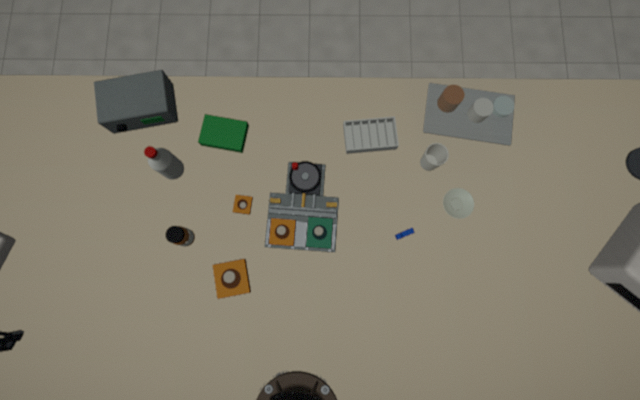

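The top view shows three amber candidates: (283,232) in the stage lane, a small one at (243,204) and a larger one at (231,278). I'll check their sizes and enlarge the image.

```bash
cat > h.py <<'E'
import numpy as np,cv2,pickle
from station import robot
def snap(n,tag):
    d=robot.snapshot(n);cv2.imwrite(f'pics/{n}{tag}.png',d['frame'][:,:,::-1]);pickle.dump(d,open(f'{n}{tag}.pkl','wb'));return d
def ld(n,tag): return pickle.load(open(f'{n}{tag}.pkl','rb'))
def ray(d,uv):
    v=np.array([(uv[0]-d['cx'])/d['fx'],(uv[1]-d['cy'])/d['fy'],1.]);R=np.array(d['R']);return -R.T@np.array(d['t']),R.T@v
def on(d,uv,z):
    c,v=ray(d,uv);return c+v*(z-c[2])/v[2]
def proj(d,X):
    p=np.array(d['R'])@np.array(X,float)+np.array(d['t']);return np.array([d['fx']*p[0]/p[2]+d['cx'],d['fy']*p[1]/p[2]+d['cy']])
def crop(d,x0,y0,x1,y1,k,name):
    im=cv2.resize(d['frame'][y0:y1,x0:x1,::-1],None,fx=k,fy=k,interpolation=cv2.INTER_CUBIC);cv2.imwrite('pics/'+name,im)
def blobs(d,lo,hi,amin=15):
    h=cv2.cvtColor(d['frame'],cv2.COLOR_RGB2HSV);m=cv2.inRange(h,np.array(lo),np.array(hi))
    c,_=cv2.findContours(m,cv2.RETR_EXTERNAL,cv2.CHAIN_APPROX_NONE);return [x for x in c if cv2.contourArea(x)>=amin],m
E
python3 - <<'E'
from h import *
t=ld('top','0')
crop(t,205,150,345,300,4,'c0.png')
for nm,lo,hi,z in(('amber',(10,150,90),(25,255,255),.03),('blue',(105,130,60),(130,255,255),.03),('green',(70,100,40),(90,255,255),.03),('red',(0,170,90),(6,255,255),.08)):
    for c in blobs(t,lo,hi,8)[0]:
        r=cv2.minAreaRect(c.reshape(-1,2).astype(np.float32)); b=np.array([on(t,p,z)[:2] for p in cv2.boxPoints(r)])
        print(nm,np.round(r[0],1),'world',np.round(on(t,r[0],z)[:2],3),'sides',np.round([np.linalg.norm(b[0]-b[1]),np.linalg.norm(b[1]-b[2])],3),'corners',np.round(b,3).tolist())
E
```

```text
amber [230.8 278.2] world [0.357 0.183] sides [0.089 0.091] corners [[0.395, 0.237], [0.41, 0.149], [0.321, 0.13], [0.306, 0.217]]
amber [281.8 231.8] world [0.486 0.047] sides [0.071 0.067] corners [[0.453, 0.082], [0.524, 0.079], [0.519, 0.012], [0.448, 0.016]]
amber [331.1 204.2] world [ 0.565 -0.09 ] sides [0.008 0.022] corners [[0.562, -0.078], [0.57, -0.079], [0.567, -0.101], [0.559, -0.1]]
amber [275.  200.5] world [0.574 0.069] sides [0.023 0.009] corners [[0.578, 0.08], [0.578, 0.058], [0.57, 0.057], [0.569, 0.08]]
amber [242.2 204.1] world [0.563 0.161] sides [0.049 0.046] corners [[0.542, 0.186], [0.591, 0.181], [0.583, 0.135], [0.535, 0.141]]
blue [404.3 233.3] world [ 0.485 -0.293] sides [0.049 0.011] corners [[0.481, -0.268], [0.499, -0.313], [0.489, -0.317], [0.47, -0.272]]
green [319.1 232.2] world [ 0.486 -0.056] sides [0.082 0.067] corners [[0.447, -0.02], [0.529, -0.026], [0.524, -0.093], [0.442, -0.086]]
red [294. 165.] world [0.664 0.014] sides [0.011 0.011] corners [[0.669, 0.02], [0.669, 0.009], [0.658, 0.008], [0.658, 0.019]]
red [149.5 151.5] world [0.699 0.413] sides [0.025 0.026] corners [[0.711, 0.427], [0.712, 0.402], [0.686, 0.4], [0.686, 0.425]]
```

View pics/c0.png

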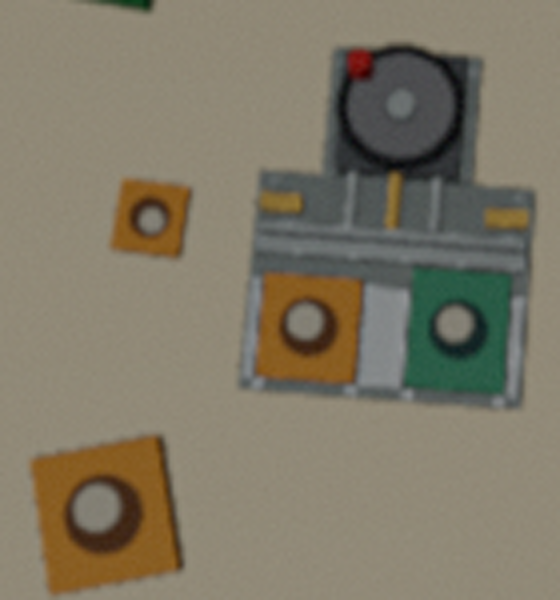

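The lane plate at (283,232) measures 71x67 mm, which matches 73x70. The loose ones measure about 48 and 90 mm, so they are the look-alikes. Next I'll fit the stage pose from bed corners and other features in both views.

Run:
```python
from h import *
s=ld('side','0')
crop(s,265,150,375,240,7,'c1.png')
t=ld('top','0')
crop(t,260,155,345,255,6,'c2.png')
```

```text
(no output)
```

View pics/c1.png

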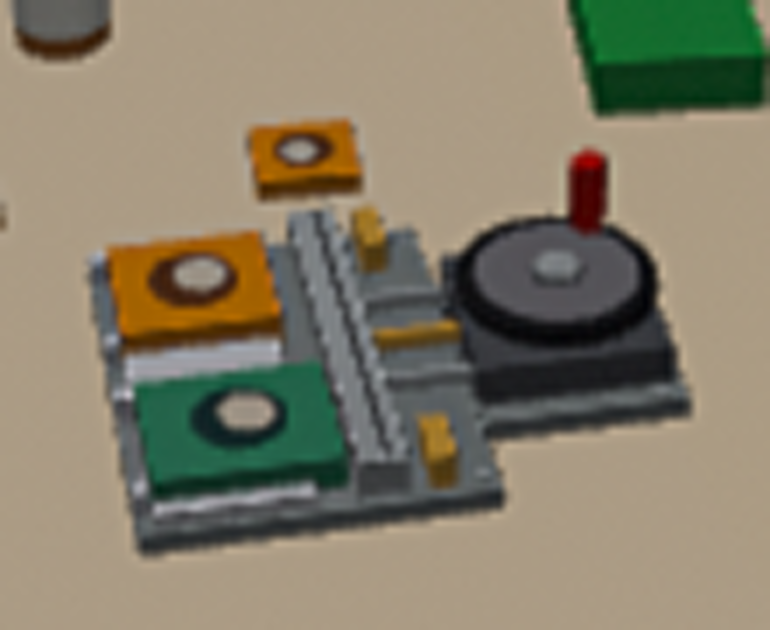

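View pics/c2.png

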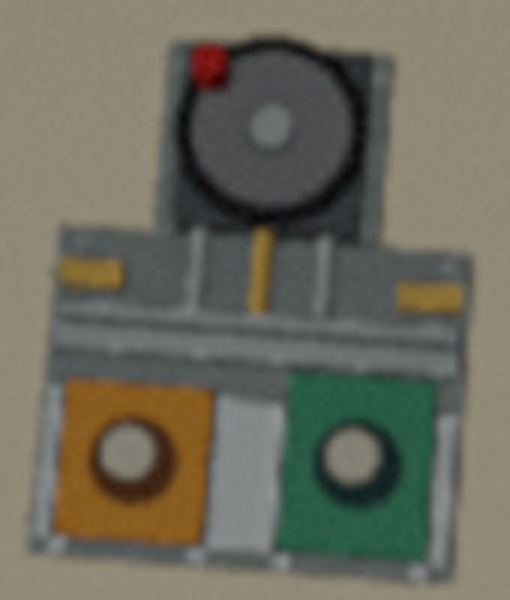

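```bash
cat > fit.py <<'E'
from h import *
from scipy.optimize import least_squares
s=ld('side','0');t=ld('top','0')
P=lambda x0,y0,k,u,v:((u+.5)/k-.5+x0,(v+.5)/k-.5+y0)
T=lambda u,v:P(260,155,6,u,v); S=lambda u,v:P(265,150,7,u,v)
obs_t=[(T(62,227),(.150,.1,.012)),(T(470,257),(.150,-.1,.012)),(T(30,550),(-.008,.1,.012)),(T(450,578),(-.008,-.1,.012)),
 (T(66,378),(.073,.087,.03)),(T(214,387),(.073,.017,.03)),(T(52,540),(0,.087,.03)),(T(204,546),(0,.017,.03)),
 (T(288,372),(.084,-.017,.03)),(T(437,380),(.084,-.087,.03)),(T(278,551),(0,-.017,.03)),(T(430,560),(0,-.087,.03)),(T(270,127),(.195,0,.055))]
obs_s=[(S(108,247),(0,.087,.03)),(S(262,232),(.073,.087,.03)),(S(282,330),(.073,.017,.03)),(S(120,340),(0,.017,.03)),
 (S(135,383),(0,-.017,.03)),(S(322,360),(.084,-.017,.03)),(S(347,460),(.084,-.087,.03)),(S(155,490),(0,-.087,.03)),(S(558,262),(.195,0,.055))]
def fit(ob):
    W=np.array([on(d,uv,p[2])[:2] for d,uv,p in ob]);L=np.array([p[:2] for _,_,p in ob])
    def f(p):
        c,q=np.cos(p[2]),np.sin(p[2]);return (L@np.array([[c,q],[-q,c]])+p[:2]-W).ravel()
    r=least_squares(f,[.45,0,0],loss='soft_l1',f_scale=.002);return r.x,f(r.x).reshape(-1,2)
A=[(t,)+o for o in obs_t];B=[(s,)+o for o in obs_s]
for nm,ob in(('top',A),('side',B),('both',A+B)):
    p,r=fit(ob);print(nm,np.round(p[:2],4),np.degrees(p[2]).round(2));print(np.round(r*1000,1).tolist())
def world(p,L):
    c,q=np.cos(p[2]),np.sin(p[2]);return np.array([p[0]+c*L[0]-q*L[1],p[1]+q*L[0]+c*L[1]])
print('wheel',world(p,(.195,0)))
# red grip: triangulate top end (z .089) 
c,_=blobs(t,(0,150,60),(8,255,255),5)
for x in c: 
    (u,v),_=cv2.minEnclosingCircle(x); M=cv2.moments(x); uv=(M['m10']/M['m00'],M['m01']/M['m00']); print('top red',uv,on(t,uv,.085)[:2])
c,_=blobs(s,(0,150,60),(8,255,255),5)
for x in c: 
    M=cv2.moments(x); uv=(M['m10']/M['m00'],M['m01']/M['m00']); print('side red',uv,cv2.boundingRect(x),on(s,uv,.07)[:2])
E
python3 fit.py
```

```text
top [ 0.4466 -0.0029] -3.21
[[1.3, 2.5], [2.9, -1.6], [-2.0, 1.2], [-2.3, -2.0], [-0.7, 0.2], [-1.1, -0.6], [1.8, 0.2], [-0.1, 0.4], [0.6, -0.8], [-0.3, -1.2], [-0.1, 0.5], [-0.6, 0.5], [1.3, 0.7]]
side [ 0.448  -0.0064] -3.49
[[-1.7, -1.3], [-0.7, 1.1], [2.9, 7.8], [1.4, 0.6], [-1.5, -1.1], [-0.3, -0.9], [1.3, -1.2], [-0.6, 2.2], [0.2, -1.2]]
both [ 0.4471 -0.0042] -3.35
[[2.1, 0.9], [3.1, -3.3], [-1.3, -0.1], [-2.0, -3.3], [0.0, -1.2], [-0.5, -2.0], [2.5, -1.1], [0.4, -0.9], [1.1, -2.2], [0.0, -2.7], [0.4, -0.8], [-0.3, -0.8], [1.8, -1.1], [-2.8, 0.9], [-1.7, 3.5], [2.0, 10.2], [0.5, 2.9], [-2.3, 1.1], [-1.1, 1.5], [0.7, 1.2], [-1.3, 4.4], [-0.6, 1.4]]
wheel [ 0.64180502 -0.01557729]
top red (294.4347826086956, 165.59420289855072) [0.66061137 0.01248074]
top red (149.87631027253667, 151.64360587002096) [0.69655867 0.41007454]
side red (348.5197740112994, 176.92090395480224) (347, 172, 4, 11) [0.66486649 0.01178083]
side red (321.4971751412429, 102.98870056497175) (318, 100, 8, 7) [0.72391236 0.5722622 ]
```

```bash
python3 -m creep '[{"jaw":-1,"slide":[102,-153,0],"twist":0},{"jaw":-1,"slide":[102,-153,0],"twist":0},{"jaw":-1,"slide":[102,-153,0],"twist":0},{"jaw":-1,"slide":[102,-153,0],"twist":0},{"jaw":-1,"slide":[102,-153,0],"twist":0}]'
python3 -m creep '[{"jaw":-1,"slide":[102,-153,0],"twist":0},{"jaw":-1,"slide":[102,-153,0],"twist":0},{"jaw":-1,"slide":[102,-153,0],"twist":0},{"jaw":-1,"slide":[102,-153,0],"twist":0},{"jaw":-1,"slide":[102,-153,0],"twist":0}]'
python3 -m creep '[{"jaw":-1,"slide":[102,-153,0],"twist":0},{"jaw":-1,"slide":[102,-153,0],"twist":0},{"jaw":-1,"slide":[102,-153,0],"twist":0},{"jaw":-1,"slide":[102,-153,0],"twist":0},{"jaw":-1,"slide":[102,-153,0],"twist":0}]'
python3 -m creep '[{"jaw":-1,"slide":[102,-153,-100],"twist":0},{"jaw":-1,"slide":[102,-153,-100],"twist":0},{"jaw":-1,"slide":[102,-153,-100],"twist":0},{"jaw":-1,"slide":[102,-153,-100],"twist":0},{"jaw":-1,"slide":[102,-153,-100],"twist":0}]'
python3 - <<'E'
from h import *
s=snap('side','1');crop(s,265,50,425,200,5,'c3.png')
t=snap('top','1');crop(t,240,100,380,220,5,'c4.png')
E
```

```text
t: 0.52
eef_pos: [0.3582, 0.4683, 0.4046]
tcp_rot: [[-0.0, -0.379, -0.925], [-0.001, -0.925, 0.379], [-1.0, 0.001, 0.0]]
contact_force: [-0.3, 0.2, -0.4]
opening: 0.997
t: 0.93
eef_pos: [0.46, 0.3156, 0.4046]
tcp_rot: [[-0.0, -0.379, -0.925], [-0.001, -0.925, 0.379], [-1.0, 0.001, 0.0]]
contact_force: [0.1, 0.5, 0.3]
opening: 0.998
t: 1.35
eef_pos: [0.5622, 0.1627, 0.4043]
tcp_rot: [[-0.001, -0.379, -0.925], [-0.001, -0.925, 0.379], [-1.0, 0.001, 0.0]]
contact_force: [-0.6, 1.2, 0.3]
opening: 0.999
t: 1.77
eef_pos: [0.6628, 0.0123, 0.3039]
tcp_rot: [[-0.0, -0.377, -0.926], [0.0, -0.926, 0.377], [-1.0, 0.0, 0.0]]
contact_force: [0.4, 0.1, -0.4]
opening: 0.999
```

View pics/c3.png

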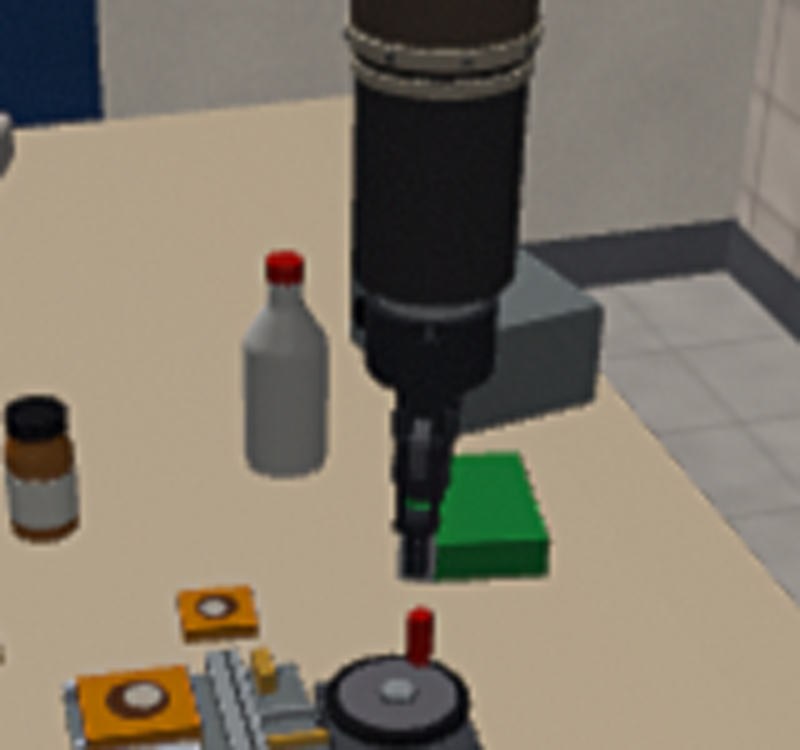

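View pics/c4.png

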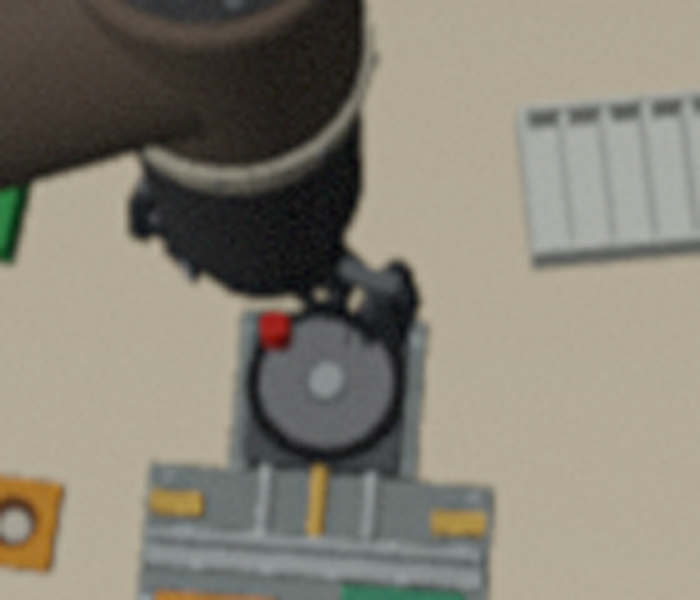

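The side crop shows the fingers (418,575) directly above the red grip (420,625). I'll descend and close.

```bash
python3 -m creep '[{"jaw":-1,"slide":[0,0,-37],"twist":0},{"jaw":-1,"slide":[0,0,-72],"twist":0},{"jaw":-1,"slide":[0,0,-72],"twist":0},{"jaw":1,"slide":[0,0,-72],"twist":0},{"jaw":1,"slide":[0,0,-72],"twist":0}]'
python3 -m creep '[{"jaw":1,"slide":[0,0,0],"twist":0},{"jaw":1,"slide":[0,0,0],"twist":0},{"jaw":1,"slide":[0,0,0],"twist":0},{"jaw":1,"slide":[0,0,0],"twist":0},{"jaw":1,"slide":[0,0,0],"twist":0}]'
python3 -m creep '[{"jaw":1,"slide":[0,0,0],"twist":0},{"jaw":1,"slide":[0,0,0],"twist":0},{"jaw":1,"slide":[0,0,0],"twist":0}]'
```

```text
t: 2.28
eef_pos: [0.6629, 0.0143, 0.2349]
tcp_rot: [[0.001, -0.376, -0.927], [-0.0, -0.927, 0.376], [-1.0, -0.0, -0.001]]
contact_force: [0.2, -0.1, 1.0]
opening: 0.746
t: 2.7
eef_pos: [0.6624, 0.0138, 0.235]
tcp_rot: [[0.002, -0.377, -0.926], [0.0, -0.926, 0.377], [-1.0, -0.001, -0.002]]
contact_force: [-2.0, -0.8, 6.9]
opening: 0.188
t: 2.95
eef_pos: [0.6625, 0.0138, 0.235]
tcp_rot: [[0.002, -0.377, -0.926], [0.0, -0.926, 0.377], [-1.0, -0.001, -0.002]]
contact_force: [-3.0, -0.5, 6.5]
opening: 0.189
```

```bash
python3 -m creep '[{"jaw":1,"slide":[8,-8,0],"twist":0},{"jaw":1,"slide":[13,-17,0],"twist":0},{"jaw":1,"slide":[14,-28,0],"twist":0},{"jaw":1,"slide":[13,-39,0],"twist":0},{"jaw":1,"slide":[8,-49,0],"twist":0}]'
```

```text
t: 3.37
eef_pos: [0.6688, -0.0348, 0.2348]
tcp_rot: [[-0.003, -0.377, -0.926], [0.001, -0.926, 0.377], [-1.0, -0.0, 0.003]]
contact_force: [-15.0, 14.2, 17.6]
opening: 0.187
```

```bash
python3 -m creep '[{"jaw":1,"slide":[-9,-7,1],"twist":0},{"jaw":1,"slide":[-19,-12,2],"twist":0},{"jaw":1,"slide":[-30,-13,2],"twist":0},{"jaw":1,"slide":[-41,-11,2],"twist":0},{"jaw":1,"slide":[-51,-7,2],"twist":0}]'
```

```text
t: 3.78
eef_pos: [0.6191, -0.0419, 0.2353]
tcp_rot: [[0.003, -0.378, -0.926], [0.001, -0.926, 0.378], [-1.0, -0.002, -0.002]]
contact_force: [7.9, 8.8, -10.7]
opening: 0.185
```

```bash
python3 -m creep '[{"jaw":1,"slide":[-8,9,-1],"twist":0},{"jaw":1,"slide":[-12,18,-1],"twist":0},{"jaw":1,"slide":[-13,29,-1],"twist":0},{"jaw":1,"slide":[-12,40,-1],"twist":0},{"jaw":1,"slide":[-7,50,-1],"twist":0}]'
```

```text
t: 4.2
eef_pos: [0.6123, 0.0088, 0.235]
tcp_rot: [[0.001, -0.377, -0.926], [-0.0, -0.926, 0.377], [-1.0, 0.0, -0.001]]
contact_force: [4.5, -7.0, 1.8]
opening: 0.183
```

```bash
python3 -m creep '[{"jaw":1,"slide":[8,8,0],"twist":0},{"jaw":1,"slide":[17,12,0],"twist":0},{"jaw":1,"slide":[28,14,0],"twist":0},{"jaw":1,"slide":[39,12,0],"twist":0},{"jaw":1,"slide":[48,7,0],"twist":0}]'
```

```text
t: 4.62
eef_pos: [0.6613, 0.0155, 0.2349]
tcp_rot: [[-0.001, -0.376, -0.927], [-0.001, -0.927, 0.376], [-1.0, 0.001, 0.0]]
contact_force: [-5.6, -4.6, 12.9]
opening: 0.188
```

```bash
python3 -m creep '[{"jaw":1,"slide":[8,-8,0],"twist":0}]'; python3 -m creep '[{"jaw":1,"slide":[5,-10,0],"twist":0}]'; python3 -m creep '[{"jaw":1,"slide":[1,-11,0],"twist":0}]'
python3 - <<'E'
from h import *
t=snap('top','2');crop(t,240,140,360,260,5,'c5.png')
E
```

```text
t: 4.7
eef_pos: [0.6691, 0.0075, 0.2349]
tcp_rot: [[-0.001, -0.376, -0.927], [-0.001, -0.927, 0.376], [-1.0, 0.001, 0.001]]
contact_force: [-7.6, -3.3, 14.4]
opening: 0.188
t: 4.78
eef_pos: [0.6739, -0.0021, 0.2348]
tcp_rot: [[-0.002, -0.377, -0.926], [0.001, -0.926, 0.377], [-1.0, 0.0, 0.002]]
contact_force: [-23.7, 42.3, 24.9]
opening: 0.185
t: 4.87
eef_pos: [0.6752, -0.0064, 0.235]
tcp_rot: [[0.003, -0.378, -0.926], [0.012, -0.926, 0.378], [-1.0, -0.013, 0.002]]
contact_force: [-14.5, 81.0, 20.3]
opening: 0.184
```

View pics/c5.png

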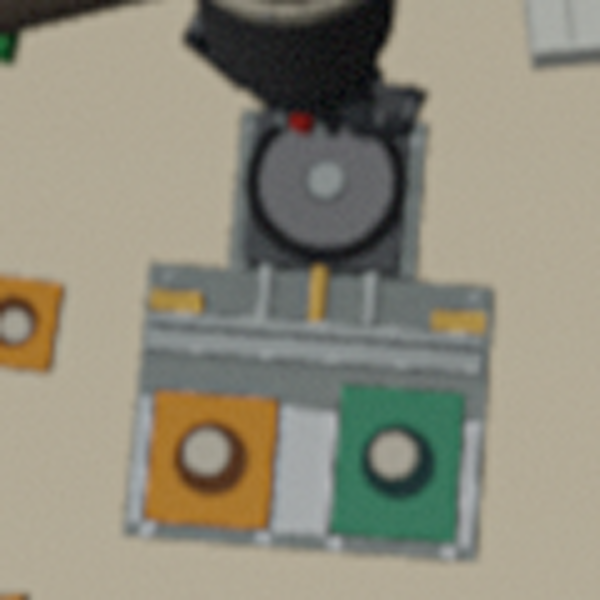

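Stop reached, with 81 N tangential force, and the jaw bar touches the brass stops in the crop (row ~325). I'll relax the push, then release.

```bash
python3 -m creep '[{"jaw":1,"slide":[0,6,0],"twist":0},{"jaw":1,"slide":[0,7,0],"twist":0},{"jaw":1,"slide":[0,7,0],"twist":0}]'; python3 -m creep '[{"jaw":-1,"slide":[0,0,0],"twist":0},{"jaw":-1,"slide":[0,0,0],"twist":0},{"jaw":-1,"slide":[0,0,0],"twist":0},{"jaw":-1,"slide":[0,0,0],"twist":0},{"jaw":-1,"slide":[0,0,0],"twist":0}]'
```

```text
t: 5.17
eef_pos: [0.6756, -0.0031, 0.2351]
tcp_rot: [[0.003, -0.375, -0.927], [0.003, -0.927, 0.375], [-1.0, -0.004, -0.001]]
contact_force: [-3.0, 15.1, 10.3]
opening: 0.189
t: 5.58
eef_pos: [0.6742, -0.0074, 0.2336]
tcp_rot: [[-0.001, -0.378, -0.926], [-0.0, -0.926, 0.378], [-1.0, 0.001, 0.001]]
contact_force: [0.5, 0.1, -1.0]
opening: 0.883
```

```bash
python3 -m creep '[{"jaw":-1,"slide":[0,0,41],"twist":0},{"jaw":-1,"slide":[0,0,82],"twist":0},{"jaw":-1,"slide":[0,0,120],"twist":0},{"jaw":-1,"slide":[0,0,120],"twist":0}]'
python3 - <<'E'
from h import *
s=snap('side','3');t=snap('top','3')
a=cv2.resize(t['frame'][215:250,385:425,::-1],None,fx=10,fy=10,interpolation=cv2.INTER_CUBIC)
b=cv2.resize(s['frame'][250:285,300:340,::-1],None,fx=10,fy=10,interpolation=cv2.INTER_CUBIC)
cv2.imwrite('pics/c6.png',np.hstack([a,b]))
crop(t,260,155,345,255,6,'c7.png')
c,_=blobs(t,(100,110,30),(130,255,255));print([cv2.minAreaRect(x) for x in c if 380<x[0,0,0]<430])
E
```

```text
t: 5.92
eef_pos: [0.6762, -0.0076, 0.3635]
tcp_rot: [[0.013, -0.377, -0.926], [0.001, -0.926, 0.377], [-1.0, -0.005, -0.011]]
contact_force: [1.4, -0.4, 1.8]
opening: 0.997
[((404.1896667480469, 233.27587890625), (4.333112716674805, 17.988985061645508), 66.80140686035156)]
```

View pics/c6.png

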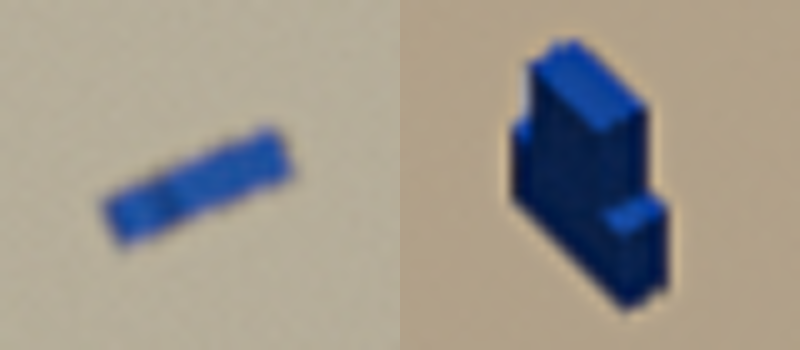

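View pics/c7.png

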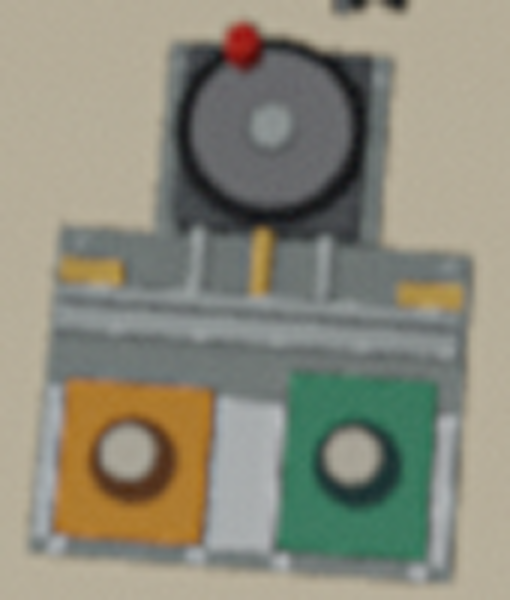

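Run:
```python
from h import *
s=ld('side','3');t=ld('top','3')
T=lambda u,v:((u+.5)/10-.5+385,(v+.5)/10-.5+215); S=lambda u,v:((u-400+.5)/10-.5+300,(v+.5)/10-.5+250)
L=on(t,T(112,226),.03);R=on(t,T(281,151),.06);print('foot end',L[:2],'tab end',R[:2],'len (41 expected)',np.linalg.norm((R-L)[:2]))
d=(R-L)[:2];ang=np.degrees(np.arctan2(d[1],d[0]));u=d/np.linalg.norm(d);print('dir',ang,'x axis yaw',ang+90,'centre',L[:2]+u*.025,R[:2]-u*.016)
c=[on(s,S(*p),.06)[:2] for p in((568,38),(525,65),(603,132),(648,105))];c=np.array(c);print(np.round(c,4),'centre',c.mean(0),'long dir',np.degrees(np.arctan2(*((c[2]+c[3]-c[0]-c[1])[::-1]))))
b=np.array([on(s,S(628,310),0)[:2]]);print('bottom near corner',b)
```

```text
foot end [ 0.4739203  -0.26857921] tab end [ 0.49180258 -0.30869391] len (41 expected) 0.04391997742047857
dir -65.97370641191739 x axis yaw 24.02629358808261 centre [ 0.4840992  -0.29141318] [ 0.48528808 -0.29408017]
[[ 0.4862 -0.2801]
 [ 0.4734 -0.2865]
 [ 0.4866 -0.3138]
 [ 0.4997 -0.3078]] centre [ 0.48647796 -0.29703452] long dir -64.05529692234248
bottom near corner [[ 0.49117326 -0.32000154]]
```

```bash
python3 -m creep '[{"jaw":-1,"slide":[-95,-143,0],"twist":-0.37},{"jaw":-1,"slide":[-95,-143,0],"twist":-0.37},{"jaw":-1,"slide":[-95,-143,0],"twist":-0.37},{"jaw":-1,"slide":[-95,-143,0],"twist":-0.37},{"jaw":-1,"slide":[-95,-143,0],"twist":-0.37}]'
python3 -m creep '[{"jaw":-1,"slide":[-94,-144,-40],"twist":-0.37},{"jaw":-1,"slide":[-94,-144,-40],"twist":-0.37},{"jaw":-1,"slide":[-94,-144,-40],"twist":-0.37},{"jaw":-1,"slide":[-94,-144,-40],"twist":-0.37},{"jaw":-1,"slide":[-94,-144,-40],"twist":-0.37}]'
python3 -m creep '[{"jaw":-1,"slide":[0,0,0],"twist":0},{"jaw":-1,"slide":[0,0,0],"twist":0}]'
python3 - <<'E'
from h import *
s=snap('side','4');t=snap('top','4')
a=cv2.resize(t['frame'][190:270,370:450,::-1],None,fx=5,fy=5,interpolation=cv2.INTER_CUBIC)
b=cv2.resize(s['frame'][210:290,280:360,::-1],None,fx=5,fy=5,interpolation=cv2.INTER_CUBIC)
cv2.imwrite('pics/c8.png',np.hstack([a,b]))
e=robot.sense();R=e['tcp_rot'];print(e['eef_pos'],'yaw',np.degrees(np.arctan2(R[1][1],R[0][1]))%180)
E
```

```text
t: 6.43
eef_pos: [0.5752, -0.1541, 0.353]
tcp_rot: [[-0.004, -0.69, -0.724], [0.0, -0.724, 0.69], [-1.0, 0.002, 0.003]]
contact_force: [0.1, 1.1, -0.9]
opening: 1.004
t: 6.85
eef_pos: [0.4811, -0.2971, 0.3113]
tcp_rot: [[-0.005, -0.905, -0.426], [0.002, -0.426, 0.905], [-1.0, 0.004, 0.004]]
contact_force: [-0.1, 0.4, -0.9]
opening: 0.999
t: 7.02
eef_pos: [0.4844, -0.2949, 0.3131]
tcp_rot: [[-0.002, -0.904, -0.428], [0.001, -0.428, 0.904], [-1.0, 0.002, 0.001]]
contact_force: [0.5, -0.2, -0.3]
opening: 1.002
[ 0.48551424 -0.29384626  0.31383609] yaw 25.459361007556396
```

View pics/c8.png

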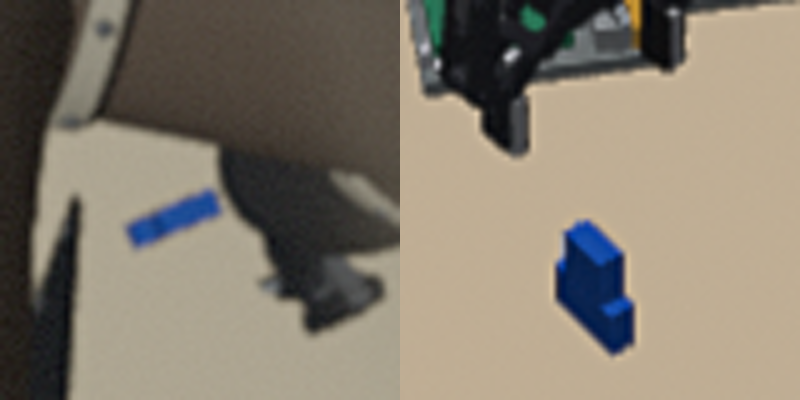

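The fingers straddle the spacer on both sides (side crop: fingers at (505,150) and (660,60), spacer at (595,290)). I'll descend and grip.

```bash
python3 -m creep '[{"jaw":-1,"slide":[0,-1,-37],"twist":0},{"jaw":-1,"slide":[0,-1,-74],"twist":0},{"jaw":-1,"slide":[0,-1,-107],"twist":0},{"jaw":-1,"slide":[0,-1,-107],"twist":0},{"jaw":1,"slide":[0,-1,-107],"twist":0}]'
python3 -m creep '[{"jaw":1,"slide":[0,0,0],"twist":0},{"jaw":1,"slide":[0,0,0],"twist":0},{"jaw":1,"slide":[0,0,0],"twist":0},{"jaw":1,"slide":[0,0,0],"twist":0},{"jaw":1,"slide":[0,0,0],"twist":0}]'
python3 -m creep '[{"jaw":1,"slide":[0,0,0],"twist":0},{"jaw":1,"slide":[0,0,0],"twist":0},{"jaw":1,"slide":[0,0,0],"twist":0}]'
```

```text
t: 7.53
eef_pos: [0.4855, -0.2943, 0.2062]
tcp_rot: [[-0.004, -0.902, -0.431], [0.001, -0.431, 0.902], [-1.0, 0.003, 0.002]]
contact_force: [0.2, -0.0, 1.3]
opening: 0.884
t: 7.95
eef_pos: [0.4856, -0.2953, 0.2087]
tcp_rot: [[0.002, -0.903, -0.43], [-0.001, -0.43, 0.903], [-1.0, -0.002, -0.002]]
contact_force: [1.9, -1.2, 3.6]
opening: 0.172
t: 8.2
eef_pos: [0.4856, -0.2953, 0.2086]
tcp_rot: [[0.002, -0.903, -0.43], [-0.001, -0.43, 0.903], [-1.0, -0.002, -0.002]]
contact_force: [-0.5, 0.5, 7.5]
opening: 0.179
```

```bash
python3 -m creep '[{"jaw":1,"slide":[0,0,40],"twist":0},{"jaw":1,"slide":[0,0,80],"twist":0},{"jaw":1,"slide":[0,0,110],"twist":0},{"jaw":1,"slide":[0,0,110],"twist":0}]'
python3 - <<'E'
from h import *
t=ld('top','3')
# intensity profile down columns through amber lane
for u in (275,280,285,290): 
    print(u,[(v,t['frame'][v,u].tolist()) for v in range(200,221)])
E
```

```text
t: 8.53
eef_pos: [0.4869, -0.296, 0.3247]
tcp_rot: [[0.01, -0.903, -0.431], [-0.004, -0.431, 0.903], [-1.0, -0.008, -0.008]]
contact_force: [1.3, -0.3, -0.1]
opening: 0.174
275 [(200, [171, 142, 67]), (201, [173, 147, 88]), (202, [164, 152, 130]), (203, [146, 151, 148]), (204, [122, 130, 130]), (205, [111, 116, 117]), (206, [127, 134, 134]), (207, [141, 147, 147]), (208, [141, 149, 149]), (209, [134, 139, 139]), (210, [112, 118, 117]), (211, [104, 110, 109]), (212, [110, 118, 116]), (213, [111, 120, 117]), (214, [113, 120, 119]), (215, [110, 118, 116]), (216, [108, 118, 117]), (217, [113, 112, 109]), (218, [146, 111, 80]), (219, [170, 120, 53]), (220, [175, 123, 46])]
280 [(200, [128, 108, 64]), (201, [131, 112, 73]), (202, [129, 120, 103]), (203, [130, 134, 132]), (204, [134, 140, 141]), (205, [115, 120, 121]), (206, [115, 121, 121]), (207, [138, 143, 144]), (208, [143, 148, 149]), (209, [145, 151, 151]), (210, [126, 131, 133]), (211, [104, 110, 109]), (212, [113, 119, 117]), (213, [116, 121, 120]), (214, [113, 120, 118]), (215, [114, 121, 119]), (216, [111, 119, 118]), (217, [114, 
[... 394 characters left out ...]
]), (213, [111, 119, 116]), (214, [112, 121, 118]), (215, [113, 120, 118]), (216, [113, 121, 119]), (217, [109, 119, 118]), (218, [116, 111, 105]), (219, [154, 116, 78]), (220, [172, 121, 50])]
290 [(200, [113, 119, 117]), (201, [111, 118, 115]), (202, [120, 126, 125]), (203, [136, 142, 141]), (204, [144, 149, 149]), (205, [125, 132, 131]), (206, [110, 114, 115]), (207, [122, 126, 128]), (208, [141, 146, 147]), (209, [141, 147, 149]), (210, [134, 140, 139]), (211, [114, 121, 121]), (212, [101, 109, 107]), (213, [109, 116, 113]), (214, [111, 119, 117]), (215, [111, 118, 117]), (216, [111, 118, 117]), (217, [110, 118, 118]), (218, [121, 120, 118]), (219, [154, 121, 94]), (220, [174, 126, 59])]
```

Run:
```python
from h import *
t=ld('top','3')
for z,v in((.032,210.2),(.03,218.4)): print(z,on(t,(282.7,v),z))
p=(.446,-.003,np.radians(-3.3))
for L in((.096,.052),(.073,.052),(.0845,.052)):
    c,q=np.cos(p[2]),np.sin(p[2]);print(L,p[0]+c*L[0]-q*L[1],p[1]+q*L[0]+c*L[1])
e=robot.sense();print(e['eef_pos'])
```

```text
0.032 [0.54600496 0.04608298 0.032     ]
0.03 [0.52311374 0.0456732  0.03      ]
(0.096, 0.052) 0.5448341437968441 0.043387627875811005
(0.073, 0.052) 0.5218722820147216 0.044711600495881056
(0.0845, 0.052) 0.5333532129057829 0.044049614185846034
[ 0.48686581 -0.29599744  0.32467003]
```

```bash
python3 -m creep '[{"jaw":1,"slide":[24,170,0],"twist":-0.25},{"jaw":1,"slide":[24,170,0],"twist":-0.25},{"jaw":1,"slide":[24,170,0],"twist":-0.25},{"jaw":1,"slide":[24,170,0],"twist":-0.25},{"jaw":1,"slide":[24,170,0],"twist":-0.25}]'
python3 -m creep '[{"jaw":1,"slide":[24,169,0],"twist":-0.25},{"jaw":1,"slide":[24,169,0],"twist":-0.25},{"jaw":1,"slide":[24,169,0],"twist":-0.25},{"jaw":1,"slide":[24,169,0],"twist":-0.25},{"jaw":1,"slide":[24,169,0],"twist":-0.25}]'
python3 -m creep '[{"jaw":1,"slide":[0,0,-30],"twist":0},{"jaw":1,"slide":[0,0,-50],"twist":0},{"jaw":1,"slide":[0,0,-50],"twist":0},{"jaw":1,"slide":[0,0,-50],"twist":0}]'
python3 - <<'E'
from h import *
s=snap('side','5');t=snap('top','5')
a=cv2.resize(t['frame'][160:260,250:350,::-1],None,fx=4,fy=4,interpolation=cv2.INTER_CUBIC)
b=cv2.resize(s['frame'][140:240,265:365,::-1],None,fx=4,fy=4,interpolation=cv2.INTER_CUBIC)
cv2.imwrite('pics/c9.png',np.hstack([a,b]))
e=robot.sense();R=e['tcp_rot'];print(e['eef_pos'],'yaw',np.degrees(np.arctan2(-R[1][1],-R[0][1])))
E
```

```text
t: 8.95
eef_pos: [0.5093, -0.1217, 0.3178]
tcp_rot: [[0.002, -0.981, -0.194], [0.001, -0.194, 0.981], [-1.0, -0.002, 0.0]]
contact_force: [-0.3, -0.8, -0.7]
opening: 0.175
t: 9.37
eef_pos: [0.5337, 0.0479, 0.3178]
tcp_rot: [[0.002, -0.999, 0.054], [0.001, 0.054, 0.999], [-1.0, -0.002, 0.001]]
contact_force: [0.4, -0.8, -0.4]
opening: 0.173
t: 9.7
eef_pos: [0.5328, 0.0436, 0.2668]
tcp_rot: [[-0.002, -0.998, 0.056], [-0.001, 0.056, 0.998], [-1.0, 0.002, -0.001]]
contact_force: [0.1, 0.5, -0.6]
opening: 0.173
[0.53370571 0.0436847  0.26848847] yaw -3.210526597956755
```

View pics/c9.png

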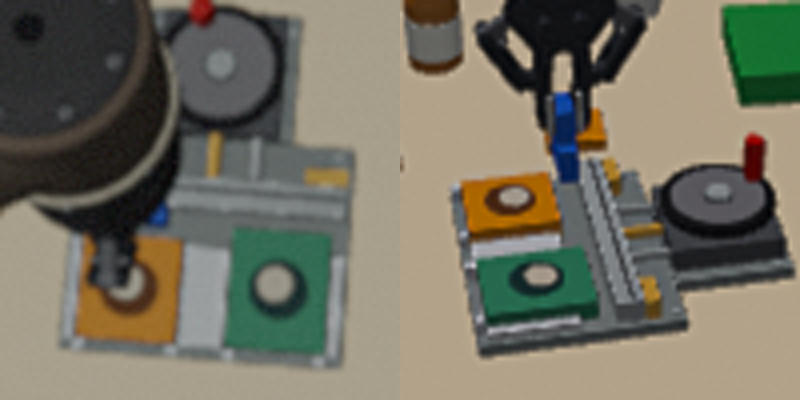

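```bash
python3 -m creep '[{"jaw":1,"slide":[0,0,-13],"twist":0},{"jaw":1,"slide":[0,0,-25],"twist":0},{"jaw":1,"slide":[0,0,-25],"twist":0},{"jaw":1,"slide":[0,0,-25],"twist":0}]'
python3 - <<'E'
from h import *
s=snap('side','6')
crop(s,280,140,345,210,8,'c10.png')
e=robot.sense();print(e['eef_pos'])
p=(.446,-.003,np.radians(-3.3))
zb=e['eef_pos'][2]-.2086
yaw=np.radians(-3.3);c,q=np.cos(yaw),np.sin(yaw)
for dx,dy in((-.008,-.025),(.008,-.025),(-.008,.025)):
    X=[e['eef_pos'][0]+c*dx-q*dy,e['eef_pos'][1]+q*dx+c*dy,zb];uv=proj(s,X);print(dx,dy,(uv-[280,140]+.5)*8-.5)
E
```

```text
t: 10.13
eef_pos: [0.5335, 0.0436, 0.2432]
tcp_rot: [[0.001, -0.998, 0.056], [0.0, 0.056, 0.998], [-1.0, -0.001, 0.0]]
contact_force: [0.8, 0.4, -0.8]
opening: 0.176
[0.53364168 0.04369027 0.24346703]
-0.008 -0.025 [203.21278642 414.57986706]
0.008 -0.025 [243.04439428 409.68259074]
-0.008 0.025 [182.79036179 343.21912217]
```

View pics/c10.png

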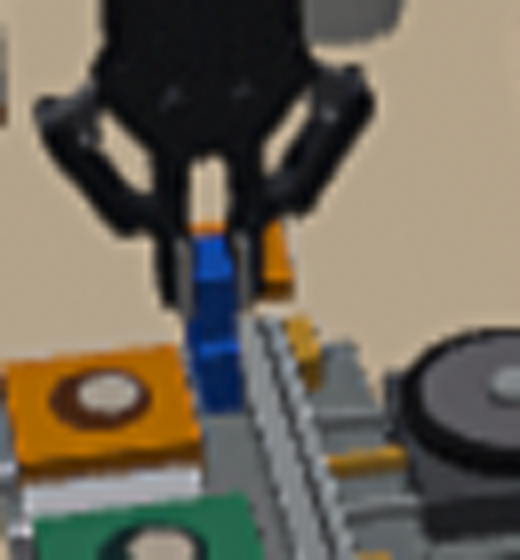

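Run:
```python
from h import *
s=ld('side','6');t=ld('top','3')
im=cv2.imread('pics/c10.png')
W=lambda x,y,z,p:[p[0]+np.cos(p[2])*x-np.sin(p[2])*y,p[1]+np.sin(p[2])*x+np.cos(p[2])*y,z]
for x0,col in((.446,(0,0,255)),(.4475,(0,255,0))):
    p=(x0,-.003,np.radians(-3.3))
    for a,b in(((.096,.095,.032),(.096,-.095,.032)),((.073,.087,.03),(.073,.017,.03)),((0,.087,.03),(0,.017,.03))):
        f=lambda q:tuple(int(v) for v in ((proj(s,W(*q,p))-[280,140]+.5)*8-.5))
        cv2.line(im,f(a),f(b),col,1)
cv2.imwrite('pics/c11.png',im)
```

```text
(no output)
```

View pics/c11.png

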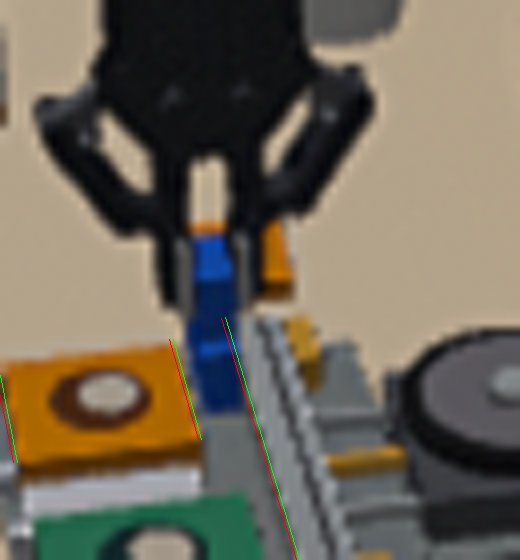

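Run:
```python
from h import *
s=ld('side','6');crop(s,298,172,328,202,20,'c12.png')
```

```text
(no output)
```

View pics/c12.png

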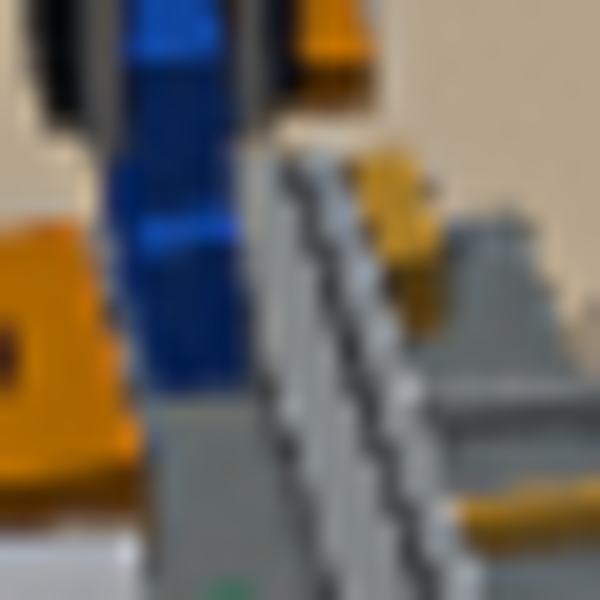

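The zoom shows the spacer's lower edge at columns 148–247, between plate edge ~130 and jaw edge ~266. That leaves about 3 mm on each side, so I'll lower it.

```bash
python3 -m creep '[{"jaw":1,"slide":[0,0,-7],"twist":0},{"jaw":1,"slide":[0,0,-13],"twist":0},{"jaw":1,"slide":[0,0,-18],"twist":0},{"jaw":1,"slide":[0,0,-18],"twist":0}]'
python3 -m creep '[{"jaw":1,"slide":[0,0,-3],"twist":0},{"jaw":1,"slide":[0,0,-4],"twist":0},{"jaw":1,"slide":[0,0,-4],"twist":0}]'
```

```text
t: 10.52
eef_pos: [0.5327, 0.0437, 0.223]
tcp_rot: [[-0.002, -0.998, 0.056], [-0.001, 0.056, 0.998], [-1.0, 0.002, -0.001]]
contact_force: [-0.3, -0.0, -2.2]
opening: 0.176
t: 10.77
eef_pos: [0.5333, 0.0439, 0.2206]
tcp_rot: [[0.0, -0.998, 0.056], [-0.0, 0.056, 0.998], [-1.0, -0.0, -0.0]]
contact_force: [-1.1, -0.1, 4.5]
opening: 0.178
```

```bash
python3 -m creep '[{"jaw":-0.1,"slide":[0,0,0],"twist":0},{"jaw":-0.1,"slide":[0,0,0],"twist":0},{"jaw":-0.1,"slide":[0,0,0],"twist":0},{"jaw":-0.1,"slide":[0,0,0],"twist":0},{"jaw":-0.1,"slide":[0,0,0],"twist":0}]'
python3 -m creep '[{"jaw":-0.1,"slide":[0,0,0],"twist":0},{"jaw":-0.1,"slide":[0,0,0],"twist":0},{"jaw":-0.1,"slide":[0,0,0],"twist":0}]'
python3 - <<'E'
from h import *
s=snap('side','7');crop(s,285,150,345,210,10,'c13.png')
E
```

```text
t: 11.18
eef_pos: [0.5332, 0.0438, 0.2201]
tcp_rot: [[0.0, -0.998, 0.056], [-0.0, 0.056, 0.998], [-1.0, -0.0, -0.0]]
contact_force: [0.3, 0.2, -0.6]
opening: 0.552
t: 11.43
eef_pos: [0.5332, 0.0438, 0.2201]
tcp_rot: [[-0.0, -0.998, 0.056], [-0.0, 0.056, 0.998], [-1.0, 0.0, -0.0]]
contact_force: [0.7, 0.8, -0.6]
opening: 0.552
```

View pics/c13.png

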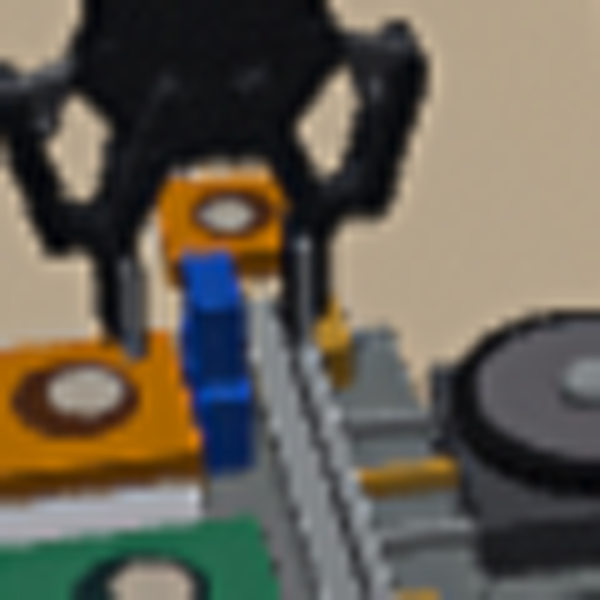

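The spacer stands upright and free in the gap, about columns 200–250 of the crop, with the fingers clear on both sides. I'll lift, turn a quarter turn, close the fingers and go to the fence opening.

```bash
python3 -m creep '[{"jaw":-0.1,"slide":[0,0,40],"twist":0},{"jaw":-0.1,"slide":[0,0,80],"twist":0},{"jaw":-0.1,"slide":[0,0,110],"twist":0},{"jaw":-0.1,"slide":[0,0,110],"twist":0}]'
python3 -m creep '[{"jaw":1,"slide":[-60,4,0],"twist":0.6},{"jaw":1,"slide":[-60,4,0],"twist":0.6},{"jaw":1,"slide":[-60,4,0],"twist":0.6},{"jaw":1,"slide":[-60,4,0],"twist":0.6},{"jaw":1,"slide":[-60,4,0],"twist":0.6}]'
python3 -m creep '[{"jaw":1,"slide":[-60,3,0],"twist":0.6},{"jaw":1,"slide":[-60,3,0],"twist":0.6},{"jaw":1,"slide":[-60,3,0],"twist":0.6},{"jaw":1,"slide":[-60,3,0],"twist":0.6},{"jaw":1,"slide":[-60,3,0],"twist":0.6}]'
python3 -m creep '[{"jaw":1,"slide":[0,0,0],"twist":0.37},{"jaw":1,"slide":[0,0,0],"twist":0.37},{"jaw":1,"slide":[0,0,-20],"twist":0.37},{"jaw":1,"slide":[0,0,-40],"twist":0.37},{"jaw":1,"slide":[0,0,-40],"twist":0.37}]'
python3 - <<'E'
from h import *
s=snap('side','8');crop(s,245,110,365,230,6,'c14.png')
t=snap('top','8');crop(t,245,155,345,255,6,'c15.png')
e=robot.sense();R=e['tcp_rot'];print(e['eef_pos'],'yaw',np.degrees(np.arctan2(R[1][1],R[0][1]))%180,e['opening'],np.round(e['q'],1))
E
```

```text
t: 11.82
eef_pos: [0.535, 0.0443, 0.3369]
tcp_rot: [[0.01, -0.998, 0.055], [0.003, 0.055, 0.998], [-1.0, -0.01, 0.003]]
contact_force: [1.4, 0.1, 0.0]
opening: 0.548
t: 12.23
eef_pos: [0.4728, 0.0479, 0.3305]
tcp_rot: [[0.001, -0.852, -0.524], [0.0, -0.524, 0.852], [-1.0, -0.001, -0.0]]
contact_force: [-0.2, 0.2, -0.3]
opening: 0.004
t: 12.65
eef_pos: [0.4128, 0.0508, 0.3305]
tcp_rot: [[0.001, -0.407, -0.913], [0.001, -0.913, 0.407], [-1.0, -0.001, -0.001]]
contact_force: [0.9, 1.3, -0.3]
opening: 0.0
t: 13.07
eef_pos: [0.4118, 0.0502, 0.2875]
tcp_rot: [[-0.004, -0.058, -0.998], [-0.002, -0.998, 0.058], [-1.0, 0.002, 0.004]]
contact_force: [-1.1, -0.2, -1.4]
opening: 0.007
[0.41309598 0.05072098 0.29016318] yaw 86.70244645813642 -0.000799219499301575 [ 34.4   2.4 -39.6   0.  -48.2  52.2]
```

View pics/c14.png

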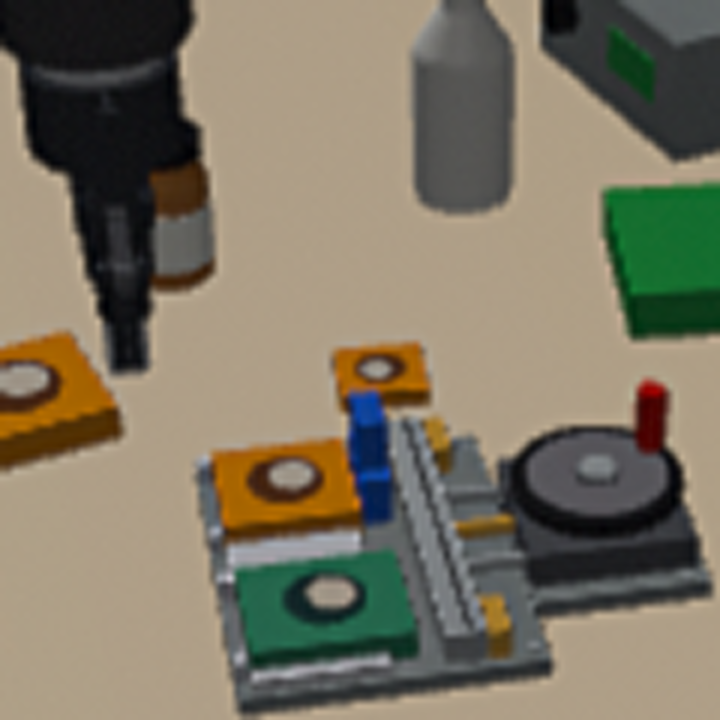

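View pics/c15.png

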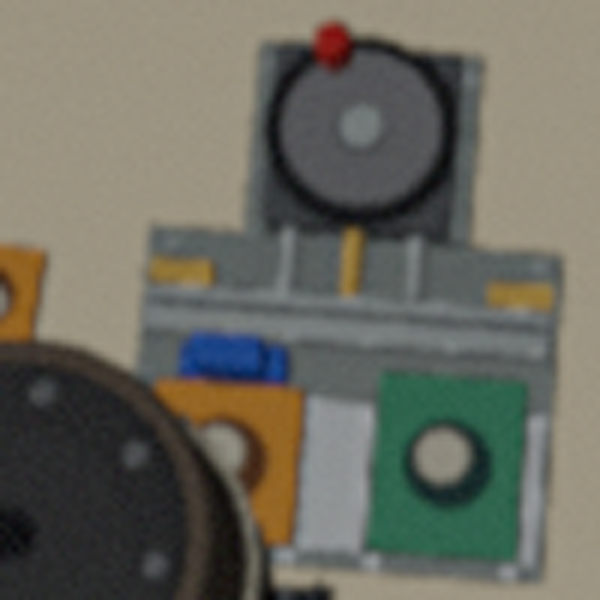

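```bash
python3 -m creep '[{"jaw":1,"slide":[0,0,-37],"twist":0},{"jaw":1,"slide":[0,0,-74],"twist":0},{"jaw":1,"slide":[0,0,-100],"twist":0},{"jaw":1,"slide":[0,0,-100],"twist":0},{"jaw":1,"slide":[0,0,-100],"twist":0}]'
python3 -m creep '[{"jaw":1,"slide":[8,-0.5,0],"twist":0},{"jaw":1,"slide":[15,-1,0],"twist":0},{"jaw":1,"slide":[15,-1,0],"twist":0},{"jaw":1,"slide":[15,-1,0],"twist":0}]'
python3 - <<'E'
from h import *
s=snap('side','9');crop(s,245,130,345,230,7,'c16.png')
e=robot.sense();print(e['eef_pos'],e['contact_force'])
E
```

```text
t: 13.58
eef_pos: [0.4135, 0.051, 0.1905]
tcp_rot: [[-0.002, -0.057, -0.998], [-0.002, -0.998, 0.057], [-1.0, 0.002, 0.002]]
contact_force: [1.2, 0.5, 1.0]
opening: 0.001
t: 13.92
eef_pos: [0.4292, 0.0501, 0.1914]
tcp_rot: [[0.003, -0.057, -0.998], [0.002, -0.998, 0.057], [-1.0, -0.002, -0.002]]
contact_force: [-0.2, -0.2, -0.5]
opening: 0.008
[0.42860837 0.0498471  0.19109869] [-0.30306358 -0.10474097  0.63401487]
```

View pics/c16.png

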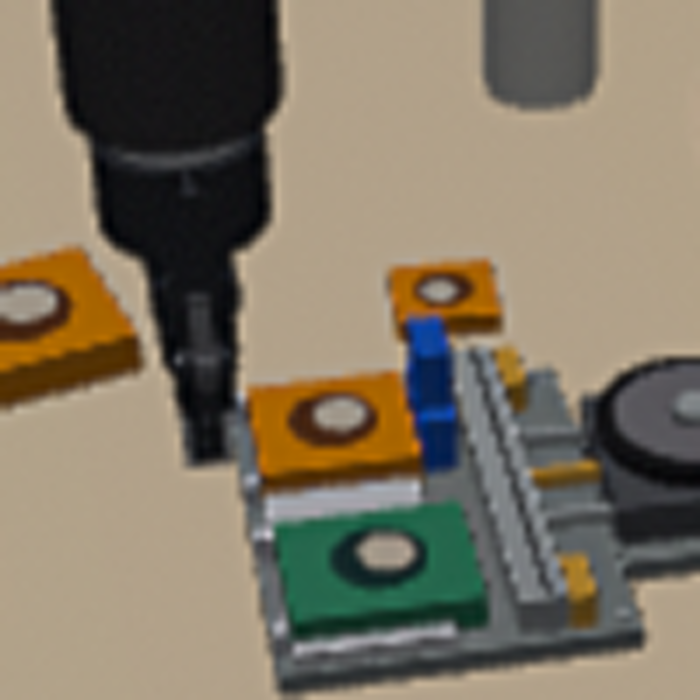

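```bash
python3 -m creep '[{"jaw":1,"slide":[3,0,-1],"twist":0},{"jaw":1,"slide":[6,-0.5,-1],"twist":0},{"jaw":1,"slide":[8,-0.5,-1],"twist":0}]'; python3 -m creep '[{"jaw":1,"slide":[2,0,0],"twist":0},{"jaw":1,"slide":[4,0,0],"twist":0},{"jaw":1,"slide":[4,0,0],"twist":0}]'; python3 -m creep '[{"jaw":1,"slide":[1,0,0],"twist":0},{"jaw":1,"slide":[2,0,0],"twist":0},{"jaw":1,"slide":[2,0,0],"twist":0}]'
```

```text
t: 14.22
eef_pos: [0.4365, 0.0493, 0.1893]
tcp_rot: [[0.0, -0.057, -0.998], [0.0, -0.998, 0.057], [-1.0, -0.0, -0.0]]
contact_force: [-0.5, -0.4, 0.6]
opening: 0.001
t: 14.47
eef_pos: [0.4405, 0.0493, 0.1891]
tcp_rot: [[-0.0, -0.057, -0.998], [-0.0, -0.998, 0.057], [-1.0, 0.0, 0.0]]
contact_force: [-0.5, -0.4, 0.3]
opening: -0.001
t: 14.72
eef_pos: [0.442, 0.0492, 0.189]
tcp_rot: [[-0.001, -0.057, -0.998], [-0.0, -0.998, 0.057], [-1.0, 0.0, 0.001]]
contact_force: [-0.7, -0.5, 0.3]
opening: 0.003
```

```bash
python3 -m creep '[{"jaw":1,"slide":[1,0,0],"twist":0},{"jaw":1,"slide":[3,0,0],"twist":0},{"jaw":1,"slide":[3,0,0],"twist":0}]'; python3 -m creep '[{"jaw":1,"slide":[1,0,0],"twist":0},{"jaw":1,"slide":[2,0,0],"twist":0},{"jaw":1,"slide":[2,0,0],"twist":0}]'
python3 - <<'E'
from h import *
s=snap('side','10');crop(s,265,150,345,230,8,'c17.png')
e=robot.sense();print(e['eef_pos'],e['contact_force'])
E
```

```text
t: 14.97
eef_pos: [0.4455, 0.0494, 0.1892]
tcp_rot: [[0.0, -0.057, -0.998], [0.0, -0.998, 0.057], [-1.0, -0.0, -0.0]]
contact_force: [-0.4, 1.4, -0.2]
opening: 0.003
t: 15.22
eef_pos: [0.4469, 0.0492, 0.1891]
tcp_rot: [[-0.001, -0.057, -0.998], [-0.0, -0.998, 0.057], [-1.0, 0.0, 0.001]]
contact_force: [-3.8, 0.6, 1.9]
opening: 0.0
[0.44692232 0.04922488 0.18906879] [-3.19962981  0.35296032  0.65292106]
```

View pics/c17.png

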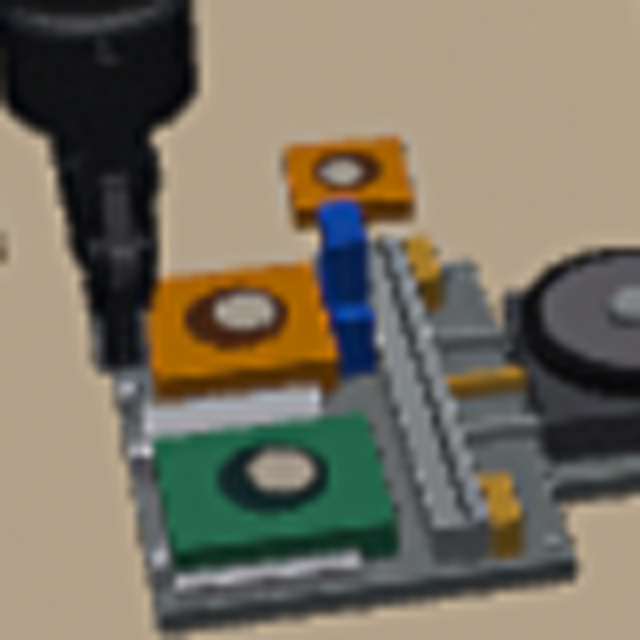

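The plate is moving with the fingers and its near edge has left the fence. Some gap remains between spacer and jaw, so I'll continue in small steps.

```bash
python3 -m creep '[{"jaw":1,"slide":[1,0,0],"twist":0},{"jaw":1,"slide":[2,0,0],"twist":0},{"jaw":1,"slide":[2,0,0],"twist":0}]'; python3 -m creep '[{"jaw":1,"slide":[1,0,0],"twist":0},{"jaw":1,"slide":[2,0,0],"twist":0},{"jaw":1,"slide":[2,0,0],"twist":0}]'; python3 -m creep '[{"jaw":1,"slide":[1,0,0],"twist":0},{"jaw":1,"slide":[1,0,0],"twist":0}]'
```

```text
t: 15.52
eef_pos: [0.4475, 0.0489, 0.1887]
tcp_rot: [[-0.004, -0.058, -0.998], [-0.001, -0.998, 0.058], [-1.0, 0.001, 0.004]]
contact_force: [-10.1, 3.4, 7.2]
opening: -0.0
t: 15.77
eef_pos: [0.4481, 0.0485, 0.1883]
tcp_rot: [[-0.007, -0.058, -0.998], [-0.002, -0.998, 0.058], [-1.0, 0.002, 0.007]]
contact_force: [-18.3, 7.9, 10.6]
opening: 0.0
t: 15.93
eef_pos: [0.4484, 0.0483, 0.1882]
tcp_rot: [[-0.009, -0.059, -0.998], [-0.003, -0.998, 0.059], [-1.0, 0.003, 0.008]]
contact_force: [-21.4, 8.8, 13.1]
opening: -0.002
```

Run:
```python
from h import *
s=snap('side','11');t=snap('top','11')
a=cv2.resize(s['frame'][165:215,275:325,::-1],None,fx=12,fy=12,interpolation=cv2.INTER_CUBIC)
cv2.imwrite('pics/c18.png',a)
crop(t,255,190,355,260,8,'c19.png')
e=robot.sense();print(e['eef_pos'],e['contact_force'],e['torque'])
```

```text
[0.44837532 0.04825856 0.18815132] [-20.23175997   8.43798149  13.38001175] [3.05944980e+00 7.63982623e+00 2.15194155e-04]
```

View pics/c18.png

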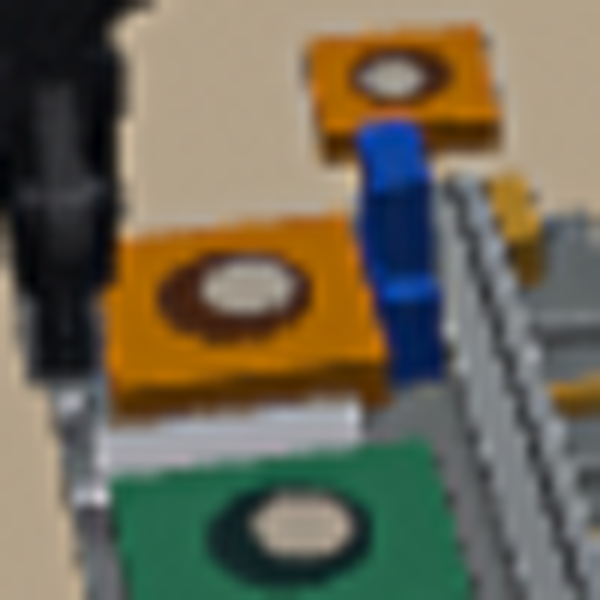

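View pics/c19.png

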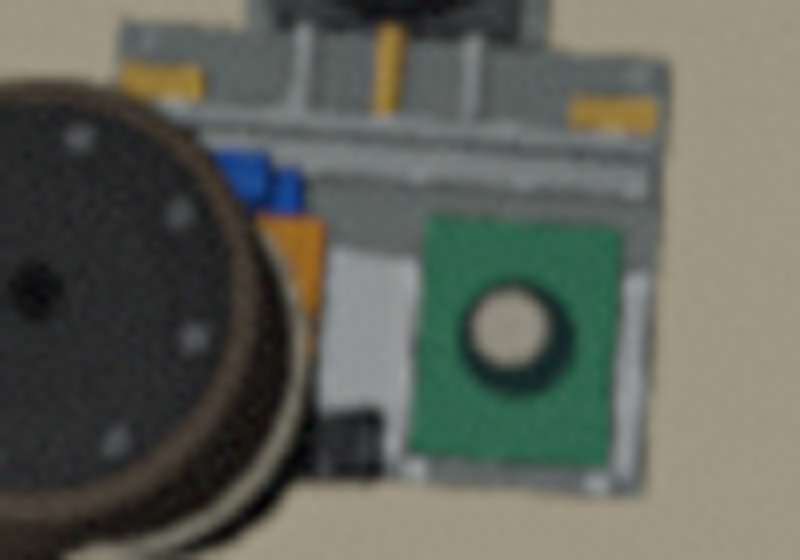

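Run:
```python
from h import *
s=ld('side','11')
im=cv2.imread('pics/c18.png')
W=lambda x,y,z,p:[p[0]+np.cos(p[2])*x-np.sin(p[2])*y,p[1]+np.sin(p[2])*x+np.cos(p[2])*y,z]
p=(.4462,-.003,np.radians(-3.3))
f=lambda q:tuple(float(v) for v in ((proj(s,W(*q,p))-[275,165]+.5)*12-.5))
for n,q in(('foot top xR',(.096,.027,.042)),('foot top xL',(.080,.027,.042)),('foot bot xR',(.096,.027,.012)),('foot bot xL',(.08,.027,.012)),('tab top R front',(.096,.036,.072)),('tab top L front',(.08,.036,.072)),('plate top FR',(.08,.017,.03)),('plate top NR',(.007,.017,.03)),('green FR',(.084,-.017,.03)),('jaw top nearL',(.096,.095,.032)),('jaw top at y27',(.096,.027,.032))):
    print(n,np.round(f(q)))
    cv2.circle(im,tuple(int(v) for v in f(q)),3,(255,0,255),-1)
cv2.imwrite('pics/c20.png',im)
```

```text
foot top xR [437. 291.]
foot top xL [377. 298.]
foot bot xR [439. 381.]
foot bot xL [380. 389.]
tab top R front [428. 178.]
tab top L front [368. 185.]
plate top FR [384. 357.]
plate top NR [108. 391.]
green FR [422. 432.]
jaw top nearL [393. 178.]
jaw top at y27 [437. 321.]
```

View pics/c20.png

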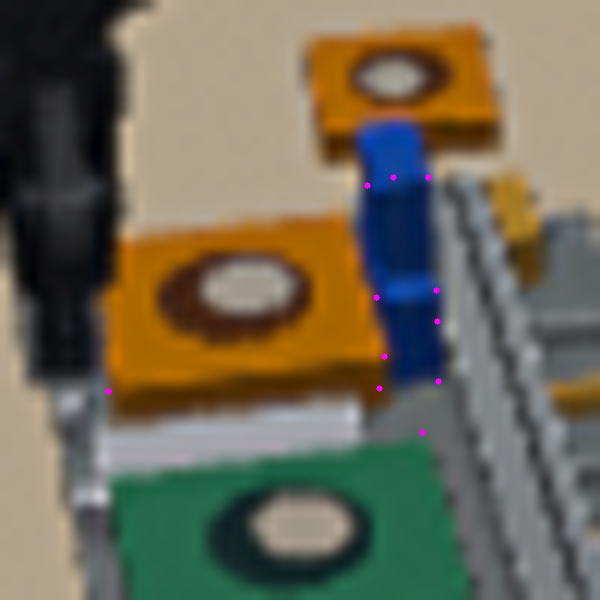

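The measured spacer corners match the flush positions (foot bottom corner ~(440,380), predicted (439,381)). The push force rises steadily with no motion. I'll ease the sideways and vertical load a little.

```bash
python3 -m creep '[{"jaw":1,"slide":[0.5,1,1],"twist":0},{"jaw":1,"slide":[1,1.5,1],"twist":0},{"jaw":1,"slide":[1,1.5,1],"twist":0},{"jaw":1,"slide":[1,1.5,1],"twist":0},{"jaw":1,"slide":[1,1.5,1],"twist":0}]';python3 -m creep '[{"jaw":1,"slide":[0,0,0],"twist":0},{"jaw":1,"slide":[0,0,0],"twist":0},{"jaw":1,"slide":[0,0,0],"twist":0},{"jaw":1,"slide":[0,0,0],"twist":0},{"jaw":1,"slide":[0,0,0],"twist":0}]'
python3 - <<'E'
from h import *
s=snap('side','12');crop(s,275,165,325,215,12,'c21.png')
a=ld('side','11')['frame'].astype(int);print('max change',np.abs(a-s['frame'])[165:215,275:325].mean())
e=robot.sense();print(e['eef_pos'],e['contact_force'])
E
```

```text
t: 16.45
eef_pos: [0.4488, 0.049, 0.1883]
tcp_rot: [[-0.011, -0.059, -0.998], [-0.004, -0.998, 0.059], [-1.0, 0.005, 0.01]]
contact_force: [-17.4, 3.7, 3.0]
opening: 0.002
t: 16.87
eef_pos: [0.4488, 0.049, 0.1882]
tcp_rot: [[-0.011, -0.059, -0.998], [-0.004, -0.998, 0.059], [-1.0, 0.004, 0.01]]
contact_force: [-16.7, 3.5, 2.2]
opening: -0.001
max change 1.0276
[0.44875226 0.04902682 0.18825776] [-16.76304637   4.18062294   2.11951789]
```

View pics/c21.png

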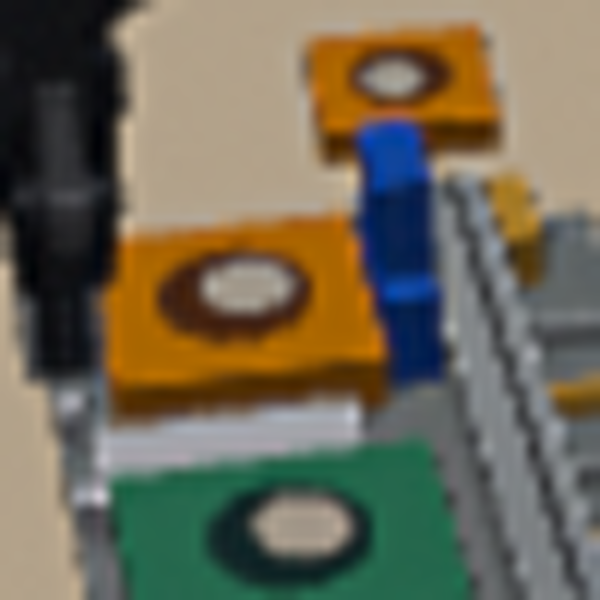

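```bash
python3 -m creep '[{"jaw":1,"slide":[1,0,0],"twist":0},{"jaw":1,"slide":[2,0.5,0.5],"twist":0},{"jaw":1,"slide":[2,0.5,0.5],"twist":0},{"jaw":1,"slide":[2,0.5,0.5],"twist":0},{"jaw":1,"slide":[2,0.5,0.5],"twist":0}]'
python3 -m creep '[{"jaw":1,"slide":[0,0,0],"twist":0},{"jaw":1,"slide":[0,0,0],"twist":0},{"jaw":1,"slide":[0,0,0],"twist":0},{"jaw":1,"slide":[0,0,0],"twist":0},{"jaw":1,"slide":[0,0,0],"twist":0}]'
python3 - <<'E'
from h import *
s=snap('side','13')
a=ld('side','12')['frame'];c=ld('side','0')
def cor(d,box,lo,hi):
    for x in blobs(d,lo,hi,30)[0]:
        M=cv2.moments(x);u=(M['m10']/M['m00'],M['m01']/M['m00'])
        if box[0]<u[0]<box[2] and box[1]<u[1]<box[3]: print(np.round(u,2),cv2.contourArea(x))
for tag in('0','8','12','13'):
    d=ld('side',tag);print(tag,'amber/green/blue');cor(d,(280,170,312,200),(10,150,60),(25,255,255));cor(d,(280,200,320,225),(70,80,30),(90,255,255));cor(d,(300,170,320,200),(105,110,30),(130,255,255))
e=robot.sense();print(e['t'],e['eef_pos'],e['contact_force'])
E
```

```text
t: 17.33
eef_pos: [0.4494, 0.0491, 0.1883]
tcp_rot: [[-0.014, -0.06, -0.998], [-0.005, -0.998, 0.06], [-1.0, 0.006, 0.013]]
contact_force: [-23.9, 6.5, 4.4]
opening: -0.001
t: 17.75
eef_pos: [0.4494, 0.0491, 0.1883]
tcp_rot: [[-0.014, -0.06, -0.998], [-0.005, -0.998, 0.06], [-1.0, 0.006, 0.013]]
contact_force: [-22.6, 5.1, 5.1]
opening: -0.004
0 amber/green/blue
[292.   191.07] 295.5
[308.01 172.17] 119.0
[299.   211.06] 427.0
8 amber/green/blue
[292.   191.07] 295.5
[308.47 171.66] 103.5
[298.94 211.06] 425.0
[306.23 185.31] 95.5
12 amber/green/blue
[294.58 190.97] 288.0
[308.27 171.61] 102.0
[298.94 211.06] 425.0
[308.   185.11] 87.5
13 amber/green/blue
[294.68 191.02] 287.0
[308.27 171.61] 102.0
[298.94 211.06] 425.0
[307.97 185.03] 86.5
17.8 [0.44938186 0.04908675 0.18827984] [-23.8437173    6.50140015   4.56783395]
```

The plate and spacer did not move under 7 N more push, the green plate has not moved, and the force is steady at about 24 N. Handing in.

Run:
```python
from station import robot
print(robot.hand_in());e=robot.sense();print(e['t'],e['contact_force'])
```

```text
the job is handed in; nothing more can be done
None
the job is handed in; nothing more can be done
```

I wound the jaw back to its stops, stood the blue spacer in the gap in front of the amber plate and let go of it. I then pushed that plate until plate, spacer and jaw were pressed together, and handed the job in at about 18 s with the push still on. The hand-in gives no verdict.

- **Handwheel:** it turned a little over one full turn clockwise before hitting a hard stop, where the grip force jumped to about 81 N. The pictures show the jaw against the brass stops.
- **Spacer:** it met the bed at the expected height and stood upright after release, with about 3 mm clearance on each side before the push.
- **Flush fit:** the plate moved about 7 mm. The spacer's corners lie within about 2 mm of where a flush fit should put them.
- **Push:** pressing about 7 N harder moved nothing. The final push was steady at about 24 N, with about 5–6 N sideways and 5 N upward as well.
- **Green plate:** it moved by no more than 0.06 pixels between the first and last side views.

I could not measure the contact forces on the spacer, and the camera resolves only about 3 mm per pixel. The flush fit is therefore judged from position and the stalled push together. I compared positions only for the green plate, not for the bystanders or the look-alike plates. The arm was never near the bystanders, and nothing looked disturbed in the pictures.

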